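# Close a sample jar with its lug cap

## Task

Put the loose black cap on the open white jar in the stand and screw it shut: first turn the cap gently backwards (counter-clockwise from above) until it clicks down off the thread starts, then turn it forwards (clockwise) until it is fully home against its stop. Never force the cap against the jar, leave the other containers where they stand, and let go of the cap at the end.

Things in the scene. Friction and masses are not known exactly. Their poses are not given: they have to be found in the camera images.
- cap: Loose black eight-sided screw cap, 60 mm across flats, 25 mm high, 70 g, mouth down on the table. Origin: centre of its open underside, z up. x points through the middle of one flat; flats are 25 mm wide. Inside 54 mm wide, 21 mm deep; four lugs (4 mm wide, 3.5 mm high, reaching in to 22.3 mm from the axis) at the bottom of the skirt, every 90 degrees, one on the x axis.
- stand: Fixed steel stand: 130 mm square plate 12 mm thick, clamp collar 104 mm across, 46 mm high, round a white plastic jar (92 mm across, shoulder ends 116 mm up, neck 42 mm across). Origin: centre of the plate's underside, on the jar's axis. The jar was dropped in any way round: this pose does NOT tell where its threads start. The jar slips round in the collar above 1 Nm.
- mouth (a point): Centre of the jar's mouth at the top of the rim, 142 mm above the stand's origin, on the axis. The rim is chamfered 2.5 mm, so a cap up to 3 mm off centre finds the neck; then it has 1.3 mm play. Neck: four equal threads, 50 mm across; each quarter, going clockwise from above, has a 2 mm upright rib, an 18 degree opening for a lug, and a 67 degree thread down to the next rib.
- ride (a point): On the axis, 137 mm above the stand's origin: the cap's origin is here with its lugs on the ribs or the upper ends of the threads. Riding on top of the threads it is 0 to 4.5 mm lower; there forwards is blocked by the ribs, and backwards it climbs, up to 4.5 mm, then drops 9 mm into the openings: the click. 0 to 85 degrees backwards are needed; by luck the cap may fall in at once.
- clicked (a point): On the axis, 128 mm above the stand's origin: where the cap's origin is after the click, its lugs in the openings between the threads. The ribs now block turning further backwards. A step of 4.5 mm or less that ends above 132 mm is not yet the click.
- home (a point): On the axis, 123.5 mm above the stand's origin: where the cap's origin is when fully home. Forwards from the click the lugs run under the threads and down 4.5 mm, against the stop (a rib) after about 60 to 75 degrees; there is 1.5 mm of up-and-down play under the threads.
- jar_amber: Bystander: closed amber glass jar, 60 mm across, 95 mm high; origin at the centre of its underside.
- jar_small: Bystander: closed amber glass jar, 44 mm across, 70 mm high; origin at the centre of its underside.
- vial_green: Bystander: closed green glass bottle, 28 mm across, 85 mm high; origin at the centre of its underside.
Not all that is in view belongs to the job. Several things have the shape of the cap; the one meant has the colours described above.

How it is judged (in metres and radians):
On the way, in this order (a step that is already met when the one before it is completed fails the run):
1. the cap sits square on the neck and has clicked down off the thread starts (z of cap in the frame of stand below 0.13 m and horizontal distance between cap and mouth below 0.004 m and angle between cap's own z axis and vertical below 0.1 rad), for 0.1 s.
2. the cap is screwed home (z of cap in the frame of stand below 0.1252 m and horizontal distance between cap and mouth below 0.004 m and angle between cap's own z axis and vertical below 0.1 rad), for 0.2 s.
At the end, for the whole second after the job is handed in: The cap is on the jar, level within 0.08 rad and within 4 mm of the jar's axis, screwed home (its origin 120 to 125.2 mm above the stand's origin; the stop is at 123.5 mm), at rest and released (z of cap in the frame of stand between 0.12 and 0.1252 m and horizontal distance between cap and mouth below 0.004 m and angle between cap's own z axis and vertical below 0.08 rad and linear speed of cap below 0.02 m/s and angular speed of cap below 0.2 rad/s); the robot touches nothing.
It fails at once if the cap is forced against the jar or stand with more than 80 N (contact force between cap and stand above 80 N).
It fails at once if a bystander is moved more than 20 mm (distance of any of jar_amber, jar_small, vial_green from where it was at the start of the episode above 0.02 m).
It also fails if it takes over 72 s, if anything falls off the work surface, if the arm or the gripper's body presses on something with over 40 N, if the wrist force passes 120 N, or if a joint passes its speed limit or range.

## Robot

A 6-joint arm with a two-finger parallel gripper is mounted at the origin on the work surface. World frame = base frame: x ahead of the robot, y to its left, z up, the work surface at z = 0. Lengths are in mm, angles in rad, forces in N, time in s.
With the tool pointing down it reaches from about 375 to 925 mm from the base axis. Payload 5.7 kg.
Tool frame: the origin (TCP) lies midway between the tips of the shut fingers; the grasp point (between the pads) lies 19 mm behind it; z points along the fingers, y is the line along which they close (so a half turn about z gives the same grasp; the last joint's range is limited). The gripper opens to 88 mm and grips with 3 to 60 N. Pads are 20 mm wide; open, the fingers measure 115 mm over their backs; the gripper's body (75 mm by 178 mm) begins 61 mm behind the grasp point.
Start: joints at [1.142, 0.359, 1.51, -0, 1.272, -0.115], TCP at [185.197, 570.67, 222.623] pointing down, gripper open.
Joint ranges: [-2.97, 2.97], [-1.01, 2.36], [0.21, 2.38], [-0.96, 4.11], [0.2, 2.71], [-2.98, 2.98]. Speed limits (rad/s): [2.39, 2.39, 3.14, 3.14, 3.14, 3.14].

## Interface

Orientations are given as a rotation vector (axis times angle).
In Python, from rig import status, cams, workorder gives the robot as it stands.
- The arm moves only by the shell command python3 -m pendant 'ROWS' [FORCE]. ROWS is JSON, a list of rows, each an object of numbers: "x", "y", "z": the shift along the tool's x, y, z in cm; "rx", "ry", "rz": the turn, a rotation vector about the tool's x, y, z in degrees; "gripper": the opening in per cent of the stroke, from 0 (shut) to 100 (fully open). A call has 1 to 8 rows; each row is the pose to reach, as a shift and turn from the pose commanded when the call began, along the tool's axes at that moment; what a row does not reach only later rows make up. A row lasts 1/12 s, in which the tool goes at most 41.7 mm and 7.16 degrees, less where a joint would pass 70% of its speed; a pose out of reach is approached as far as the arm can. A call with a gripper value outside its range is refused whole. The fingers move at their own pace and stop on an object; FORCE is the grip in N (left out, the last holds). Time passes only in rows, so rows that repeat a pose let the fingers close. It gives the time, the measured TCP pose, the force, the opening and the grip force at its end, in the units of the state.
- status.observe(): the state, without advancing time (a new reading comes with each control period).
- cams.grab_frame(name): name is "scene" or "top" or "wrist"; returns the picture (400x640x3 uint8, red, green, blue); there is no depth.
- cams.camera_params(name): a dict with "mtx" (3x3 intrinsics, pixels), "view" (4x4, takes a point from world to camera coordinates). Camera axes: x right, y up, looking along -z (the intrinsics and any distortion apply to the point x, -y, -z); pixel columns grow to the right and rows downward; lengths in mm; the calibration is good to about 2 mm. A picture is of the moment at which its call begins: read the wrist's pose just before it. camera_params takes no time and is no camera call; for the wrist camera it gives the pose at the moment of the call.
- workorder.hand_in(): hands the job in; it is judged then, once.
The state is a dict: "t": time; "qpos": joint angles; "joint_velocities": joint speeds; "joint_torque": joint torques, N m; "eef_pos": TCP position; "ee_rot": TCP orientation; "force": force on the tool from outside, world axes, zero at the start; "wrist_torque": the same for the moment, N m; "gripper_width": finger opening in mm; "grasp_force": force on a finger pad.
Only numpy, scipy, OpenCV 4.12 (cv2) and the standard library are available. Lean on these libraries where they do the work, as an engineer would, in place of code of your own. Each camera call takes 0.05 s, during which the arm holds its last target. There are 200 camera calls.

## Working session

There is one attempt and no reset: what is moved stays moved. The work goes in short steps, Python scripts to look and compute and a shell command to move; the robot and the scene stay as the last step left them, time stands still between calls to the robot, and variables do not carry over. Pictures are saved under pics/ and viewed, at most 10 in all, crops included, and the job is handed in when it is done.

```bash
ls; mkdir -p pics; python3 - <<'E'
from rig import status,cams
import cv2,numpy as np
s=status.observe();print(s)
for n in("top","scene"):
    cv2.imwrite(f"pics/{n}0.png",cams.grab_frame(n)[:,:,::-1]);p=cams.camera_params(n);print(n,p)
E
```

```text
pics
{'t': 0.0, 'qpos': array([ 1.14188886e+00,  3.59481910e-01,  1.51143245e+00, -7.43350522e-06,
        1.27249189e+00, -1.15067857e-01]), 'joint_velocities': array([-0.00085311, -0.00087755,  0.00055881,  0.00022144, -0.00047997,
       -0.00060254]), 'joint_torque': array([-1.09248307e-03, -5.15379918e+01, -2.70725477e+01,  6.73618005e-02,
        3.50373716e-02, -1.47958108e-04]), 'eef_pos': array([184.9300456 , 570.06331941, 221.82333713]), 'ee_rot': array([-4.90878763e-01, -3.10251782e+00,  2.74664222e-03]), 'force': array([-0.04423721,  0.20526206, -0.06692491]), 'wrist_torque': array([0.0250045 , 0.0484017 , 0.01122037]), 'grasp_force': 0.0, 'gripper_width': 88.35058090218052}
top {'mtx': array([[372.37673159,   0.        , 315.68513747],
       [  0.        , 372.37673159, 203.10878709],
       [  0.        ,   0.        ,   1.        ]]), 'view': array([[-3.19165618e-03, -9.99832616e-01,  1.80153533e-02,
        -7.51917383e+01],
       [ 9.86496932e-01, -1.98044423e-04,  1.63779623e-01,
        -5.83216857e+02],
       [-1.63748641e-01,  1.82948190e-02,  9.86332440e-01,
        -9.76997739e+02],
       [ 0.00000000e+00,  0.00000000e+00,  0.00000000e+00,
         1.00000000e+00]])}
scene {'mtx': array([[369.66408182,   0.        , 318.17025899],
       [  0.        , 369.66408182, 196.44992931],
       [  0.        ,   0.        ,   1.        ]]), 'view': array([[ 6.60560273e-01,  7.50498190e-01,  2.03123656e-02,
        -3.63295415e+02],
       [-5.52749440e-01,  4.67844301e-01,  6.89630167e-01,
         2.76697063e+02],
       [ 5.08063168e-01, -4.66769940e-01,  7.23876814e-01,
        -1.38075817e+03],
       [ 0.00000000e+00,  0.00000000e+00,  0.00000000e+00,
         1.00000000e+00]])}
```

View pics/top0.png

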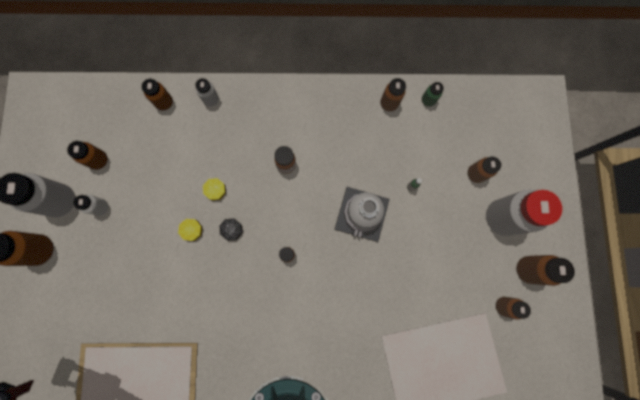

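View pics/scene0.png

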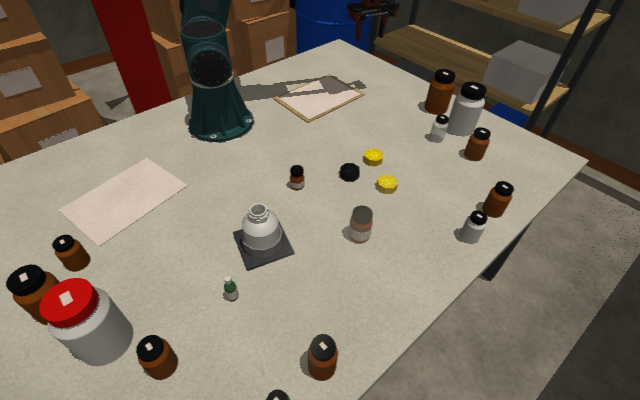

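The top view shows the stand at about (362,213) with the mouth near (370,208). The cap-shaped things are yellow at (214,189), yellow at (190,230) and black at (231,229). The black one fits the description; in the scene view it is at (349,172). I'll confirm it in an enlarged crop.

```bash
cat > h.py <<'E'
import numpy as np,cv2
from rig import status,cams
def ray(p,u,v,z):
    V=p["view"];K=p["mtx"];d=np.array([(u-K[0,2])/K[0,0],-(v-K[1,2])/K[1,1],-1.])
    R=V[:3,:3];c=-R.T@V[:3,3];w=R.T@d
    return c+w*(z-c[2])/w[2]
def proj(p,P):
    V=p["view"];K=p["mtx"];c=V[:3,:3]@np.array(P,float)+V[:3,3]
    return K[0,2]+K[0,0]*c[0]/-c[2],K[1,2]-K[1,1]*c[1]/-c[2]
def crop(im,x0,y0,x1,y1,k):return cv2.resize(im[y0:y1,x0:x1],None,fx=k,fy=k,interpolation=cv2.INTER_CUBIC)
E
python3 - <<'E'
from h import *
t=cv2.imread("pics/top0.png");s=cv2.imread("pics/scene0.png")
a=crop(t,170,165,270,265,4);b=crop(t,320,165,420,265,4)
cv2.imwrite("pics/c1.png",np.clip(np.hstack([a,b]).astype(float)*1.8,0,255).astype('uint8'))
p=cams.camera_params("top");q=cams.camera_params("scene")
print(ray(p,231,229,25),ray(q,349,166,25),"stand",ray(p,370,208,142),ray(q,259,210,142),ray(p,362,214,12),"amb",ray(p,285,153,95),"sm",ray(p,288,255,70),"vial",ray(p,417,182,85))
E
```

```text
[514.22886251 158.71223797  25.        ] [501.76878438 173.87346068  25.        ] stand [ 555.17714945 -210.33787849  142.        ] [ 562.70430132 -206.11196888  142.        ] [ 557.72956077 -208.6676563    12.        ] amb [711.7991449    6.63032245  95.        ] sm [441.11161957  -2.46160575  70.        ] vial [ 634.67987884 -348.76430318   85.        ]
```

View pics/c1.png

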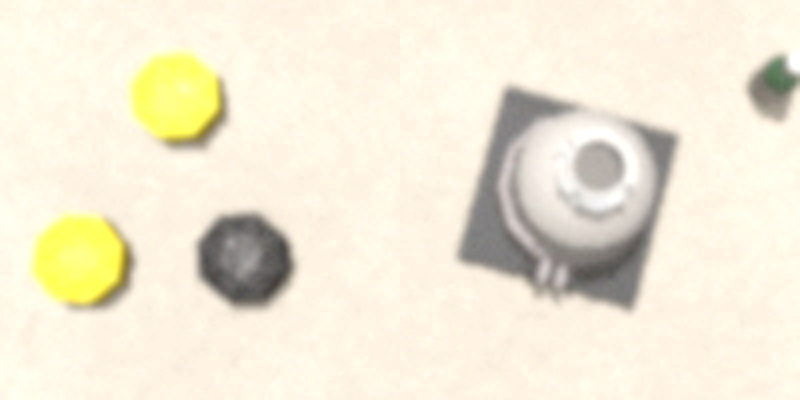

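The black cap at top-view (231,229), lower right of the two yellow ones, is confirmed. The white jar in its stand is at (362,213). Cap is at about (511,158) and the stand axis at about (557,-209). Moving over the cap.

```bash
python3 -m pendant '[{"x":-43.8,"y":-29.2,"z":0},{"x":-43.8,"y":-29.2,"z":0},{"x":-43.8,"y":-29.2,"z":0},{"x":-43.8,"y":-29.2,"z":0},{"x":-43.8,"y":-29.2,"z":0},{"x":-43.8,"y":-29.2,"z":0},{"x":-43.8,"y":-29.2,"z":0},{"x":-43.8,"y":-29.2,"z":0}]'; python3 -c "
from rig import status,cams;print(status.observe()['qpos']);print(cams.camera_params('wrist'))"
```

```text
[ 1.14189497e+00  3.59422661e-01  1.51132075e+00 -1.10129316e-05
  1.27249965e+00 -1.15122400e-01]
{'mtx': array([[277.06233522,   0.        , 319.09494163],
       [  0.        , 277.06233522, 200.59244927],
       [  0.        ,   0.        ,   1.        ]]), 'view': array([[ 3.08977566e-01,  9.51069207e-01, -4.76121285e-04,
        -5.99427349e+02],
       [-9.07671123e-01,  2.94729088e-01, -2.98777337e-01,
         3.70493951e+01],
       [-2.84017598e-01,  9.27476559e-02,  9.54322732e-01,
        -3.90582762e+02],
       [ 0.00000000e+00,  0.00000000e+00,  0.00000000e+00,
         1.00000000e+00]])}invalid input
```

```bash
python3 -m pendant '[{"x":-43.8,"y":-29.2,"z":0,"rx":0,"ry":0,"rz":0,"gripper":100},{"x":-43.8,"y":-29.2,"z":0,"rx":0,"ry":0,"rz":0,"gripper":100},{"x":-43.8,"y":-29.2,"z":0,"rx":0,"ry":0,"rz":0,"gripper":100},{"x":-43.8,"y":-29.2,"z":0,"rx":0,"ry":0,"rz":0,"gripper":100},{"x":-43.8,"y":-29.2,"z":0,"rx":0,"ry":0,"rz":0,"gripper":100},{"x":-43.8,"y":-29.2,"z":0,"rx":0,"ry":0,"rz":0,"gripper":100},{"x":-43.8,"y":-29.2,"z":0,"rx":0,"ry":0,"rz":0,"gripper":100},{"x":-43.8,"y":-29.2,"z":0,"rx":0,"ry":0,"rz":0,"gripper":100}]'
```

```text
t: 0.77
eef_pos: [392.5, 307.3, 222.5]
ee_rot: [-0.49, -3.103, 0.001]
force: [0.6, 0.6, -0.1]
gripper_width: 87.0
grasp_force: 0.0
```

```bash
python3 -m pendant '[{"x":-15.9,"y":-10.6,"z":4,"rx":0,"ry":0,"rz":0,"gripper":100},{"x":-15.9,"y":-10.6,"z":4,"rx":0,"ry":0,"rz":0,"gripper":100},{"x":-15.9,"y":-10.6,"z":4,"rx":0,"ry":0,"rz":0,"gripper":100},{"x":-15.9,"y":-10.6,"z":4,"rx":0,"ry":0,"rz":0,"gripper":100},{"x":-15.9,"y":-10.6,"z":4,"rx":0,"ry":0,"rz":0,"gripper":100},{"x":-15.9,"y":-10.6,"z":4,"rx":0,"ry":0,"rz":0,"gripper":100},{"x":-15.9,"y":-10.6,"z":4,"rx":0,"ry":0,"rz":0,"gripper":100}]'
python3 - <<'E'
from h import *
s=status.observe();p=cams.camera_params("wrist");im=cams.grab_frame("wrist")[:,:,::-1]
np.savez("w1.npz",**p);cv2.imwrite("pics/w1.png",im);print(s['eef_pos'],s['qpos'],s['joint_velocities'].round(3))
for P in[(511,158,25)]:print(proj(p,P))
u,v=map(int,proj(p,(511,158,25)))
x0=max(u-80,0);y0=max(v-70,0);print(x0,y0);cv2.imwrite("pics/w1c.png",np.clip(crop(im,x0,y0,x0+160,y0+140,4)*2.0,0,255).astype('uint8'))
E
```

```text
t: 1.35
eef_pos: [510.6, 158.0, 181.9]
ee_rot: [-0.496, -3.101, 0.001]
force: [-0.8, -0.3, 0.3]
gripper_width: 87.9
grasp_force: 0.0
[510.59154398 158.03289459 181.87785165] [ 1.70791639e-01  3.08610179e-01  1.70017868e+00  1.50947237e-04
  1.13457043e+00 -1.08304712e+00] [ 0.047 -0.021  0.014  0.012  0.009  0.012]
(np.float64(318.94935400302177), np.float64(186.09657621988185))
238 116
```

View pics/w1c.png

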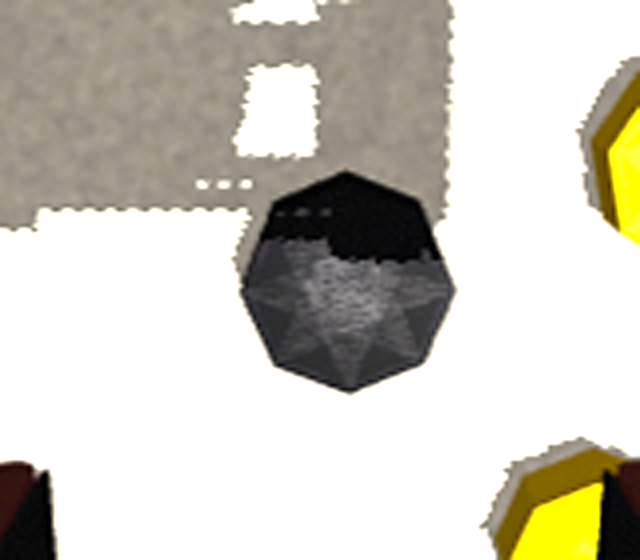

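The wrist crop shows the black octagon with corners at roughly (347,172), (418,200), (456,290), (424,363), (350,392), (275,365) and (241,290) in crop pixels. Its corners lie along the tool axes, so about 22.5° of yaw is needed. I'll fit the pose.

```bash
python3 - <<'E'
from h import *
from scipy.optimize import least_squares
p=dict(np.load("w1.npz"))
m=np.array([(347,172),(418,200),(456,290),(424,363),(350,392),(275,365),(241,290),(270,205)],float)
m=(m+.5)/4-.5+np.array([238,116])
def hull(a):
    P=[proj(p,(a[0]+32.47*np.cos(a[2]+k*np.pi/4+np.pi/8),a[1]+32.47*np.sin(a[2]+k*np.pi/4+np.pi/8),z)) for z in(0,25) for k in range(8)]
    return cv2.convexHull(np.array(P,np.float32)).reshape(-1,1,2)
def f(a):
    h=hull(a);return [cv2.pointPolygonTest(h,tuple(map(float,q)),True) for q in m]
best=min((least_squares(f,[511,158,y],diff_step=1e-3,x_scale=[1,1,.02]) for y in np.radians(np.arange(0,45,7.5))),key=lambda r:r.cost)
y=np.degrees(best.x[2])%45;print(best.x[:2],y,best.cost,np.round(f(best.x),1))
s=status.observe()
from scipy.spatial.transform import Rotation as R
M=R.from_rotvec(s['ee_rot']).as_matrix();ty=np.degrees(np.arctan2(M[1,1],M[0,1]));print("tool y yaw",ty)
d=best.x[:2]-s['eef_pos'][:2];print("tool dx,dy",M[:2,0]@d,M[:2,1]@d,"ccw turn to flat",(y-ty+22.5)%45-22.5, s['eef_pos'])
E
```

```text
[515.97454237 163.60906022] 7.6438863496146086 0.05702377488940686 [ 0.1  0.1 -0.  -0.1  0.2  0.  -0.2  0.1]
tool y yaw 71.9292439105886
tool dx,dy -4.412784046291448 6.182291638058868 ccw turn to flat -19.285357560973992 [509.8617194  159.10052504 182.16929339]
```

```bash
python3 -m pendant '[{"x":-0.4,"y":0.65,"z":4,"rx":0,"ry":0,"rz":64.3,"gripper":100},{"x":-0.4,"y":0.65,"z":8,"rx":0,"ry":0,"rz":64.3,"gripper":100},{"x":-0.4,"y":0.65,"z":11,"rx":0,"ry":0,"rz":64.3,"gripper":100},{"x":-0.4,"y":0.65,"z":13,"rx":0,"ry":0,"rz":64.3,"gripper":100},{"x":-0.4,"y":0.65,"z":13,"rx":0,"ry":0,"rz":64.3,"gripper":100},{"x":-0.4,"y":0.65,"z":13,"rx":0,"ry":0,"rz":64.3,"gripper":100},{"x":-0.4,"y":0.65,"z":13,"rx":0,"ry":0,"rz":64.3,"gripper":100},{"x":-0.4,"y":0.65,"z":13,"rx":0,"ry":0,"rz":64.3,"gripper":100}]'
python3 - <<'E'
from h import *
from scipy.spatial.transform import Rotation as R
s=status.observe();M=R.from_rotvec(s['ee_rot']).as_matrix();print(s['eef_pos'],M.round(4),"ty",np.degrees(np.arctan2(M[1,1],M[0,1])),s['qpos'])
E
```

```text
t: 2.07
eef_pos: [515.0, 165.9, 52.8]
ee_rot: [-1.923, -2.483, 0.001]
force: [-0.3, -0.2, 0.5]
gripper_width: 87.6
grasp_force: 0.0
[514.99150564 165.93667904  52.77339941] [[-2.503e-01  9.682e-01 -8.000e-04]
 [ 9.682e-01  2.503e-01  2.000e-04]
 [ 4.000e-04 -7.000e-04 -1.000e+00]] ty 14.495452773947985 [ 1.83803730e-01  4.89243160e-01  1.80766015e+00  4.07570166e-04
  8.45424492e-01 -6.94600211e-02]
```

```bash
python3 -m pendant '[{"x":-0.15,"y":0.03,"z":1,"rx":0,"ry":0,"rz":6.9,"gripper":100},{"x":-0.15,"y":0.03,"z":3,"rx":0,"ry":0,"rz":6.9,"gripper":100},{"x":-0.15,"y":0.03,"z":4.4,"rx":0,"ry":0,"rz":6.9,"gripper":100},{"x":-0.15,"y":0.03,"z":4.7,"rx":0,"ry":0,"rz":6.9,"gripper":100},{"x":-0.15,"y":0.03,"z":4.7,"rx":0,"ry":0,"rz":6.9,"gripper":60},{"x":-0.15,"y":0.03,"z":4.7,"rx":0,"ry":0,"rz":6.9,"gripper":50},{"x":-0.15,"y":0.03,"z":4.7,"rx":0,"ry":0,"rz":6.9,"gripper":40},{"x":-0.15,"y":0.03,"z":4.7,"rx":0,"ry":0,"rz":6.9,"gripper":40}]' 25
```

```text
t: 2.73
eef_pos: [517.5, 163.3, 6.6]
ee_rot: [2.064, 2.368, 0.002]
force: [-1.8, -0.2, 1.1]
gripper_width: 64.5
grasp_force: 0.4
```

```bash
python3 - <<'E'
from h import *
for i in range(6):
    cams.grab_frame("wrist");s=status.observe();print(s['eef_pos'].round(1),s['ee_rot'].round(4),round(s['gripper_width'],1),round(s['grasp_force'],1),s['force'].round(1))
E
```

```text
[517.2 163.1   6.5] [2.0641e+00 2.3676e+00 9.0000e-04] 61.0 0.5 [-1.4 -0.5  0.9]
[517.2 163.1   6.5] [2.0645e+00 2.3674e+00 1.1000e-03] 60.1 24.8 [-1.6  1.1  5.2]
[517.2 163.    6.4] [2.0647e+00 2.3673e+00 1.1000e-03] 60.0 24.8 [-2.1  0.1  5.3]
[517.2 163.    6.4] [2.0649e+00 2.3673e+00 1.1000e-03] 59.9 24.8 [-1.   0.6  6.4]
[517.1 163.    6.5] [2.0650e+00 2.3673e+00 1.1000e-03] 59.9 24.8 [-1.5  1.5  7.5]
[517.2 163.    6.5] [2.0648e+00 2.3673e+00 1.2000e-03] 60.2 24.8 [-2.1  2.5  6.7]
```

```bash
python3 -m pendant '[{"x":0,"y":0,"z":-2,"rx":0,"ry":0,"rz":0,"gripper":40},{"x":0,"y":0,"z":-5,"rx":0,"ry":0,"rz":0,"gripper":40},{"x":0,"y":0,"z":-9,"rx":0,"ry":0,"rz":0,"gripper":40},{"x":0,"y":0,"z":-13,"rx":0,"ry":0,"rz":0,"gripper":40},{"x":-3,"y":0,"z":-16,"rx":0,"ry":0,"rz":0,"gripper":40},{"x":-6,"y":0,"z":-18.5,"rx":0,"ry":0,"rz":0,"gripper":40},{"x":-10,"y":-0.3,"z":-20,"rx":0,"ry":0,"rz":0,"gripper":40},{"x":-14,"y":-0.4,"z":-20,"rx":0,"ry":0,"rz":0,"gripper":40}]' 30 && python3 -m pendant '[{"x":-4,"y":-0.1,"z":0,"rx":0,"ry":0,"rz":0,"gripper":40},{"x":-8,"y":-0.2,"z":0,"rx":0,"ry":0,"rz":0,"gripper":40},{"x":-12,"y":-0.4,"z":0,"rx":0,"ry":0,"rz":0,"gripper":40},{"x":-16,"y":-0.5,"z":0,"rx":0,"ry":0,"rz":0,"gripper":40},{"x":-19,"y":-0.6,"z":0,"rx":0,"ry":0,"rz":0,"gripper":40},{"x":-19,"y":-0.6,"z":0,"rx":0,"ry":0,"rz":0,"gripper":40}]'
python3 - <<'E'
from h import *
p=cams.camera_params("wrist");im=cams.grab_frame("wrist")[:,:,::-1];s=status.observe()
np.savez("w2.npz",**p);print(s['eef_pos'],s['ee_rot'],s['qpos'].round(3),s['gripper_width'])
cv2.imwrite("pics/w2.png",np.clip(im*1.3,0,255).astype('uint8'));print(proj(p,(557,-209,142)))
E
```

```text
t: 3.7
eef_pos: [534.2, 22.6, 209.9]
ee_rot: [2.059, 2.365, 0.007]
force: [1.7, 0.2, -1.5]
gripper_width: 60.4
grasp_force: 29.8
t: 4.2
eef_pos: [552.9, -171.6, 205.9]
ee_rot: [2.068, 2.36, -0.002]
force: [0.5, -0.3, -0.1]
gripper_width: 60.5
grasp_force: 29.8
[ 552.17570369 -168.58521004  205.65664496] [ 2.06907772e+00  2.36257542e+00 -4.35994880e-04] [-4.160e-01  3.420e-01  1.582e+00 -1.000e-03  1.217e+00 -5.480e-01] 60.21824880597631
(np.float64(316.656238095146), np.float64(252.0690249785591))
```

View pics/w2.png

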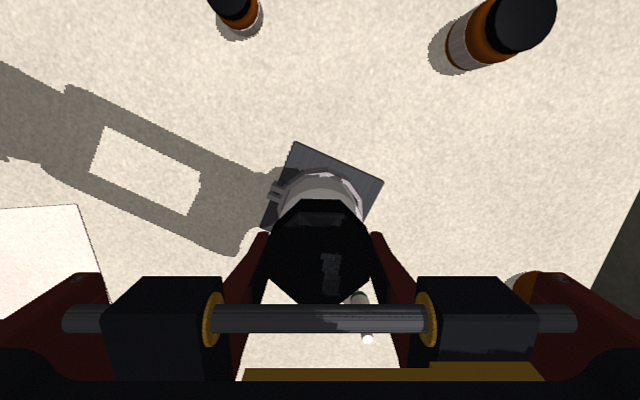

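The held cap appears at about (318,250) in the wrist view and hides the neck. I'll back off 9 cm so one picture shows both mouth and cap.

```bash
python3 -m pendant '[{"x":4,"y":0,"z":0,"rx":0,"ry":0,"rz":0,"gripper":40},{"x":8,"y":0,"z":0,"rx":0,"ry":0,"rz":0,"gripper":40},{"x":9,"y":0,"z":0,"rx":0,"ry":0,"rz":0,"gripper":40},{"x":9,"y":0,"z":0,"rx":0,"ry":0,"rz":0,"gripper":40},{"x":9,"y":0,"z":0,"rx":0,"ry":0,"rz":0,"gripper":40}]'
python3 - <<'E'
from h import *
cams.grab_frame("wrist");p=cams.camera_params("wrist");im=cams.grab_frame("wrist")[:,:,::-1];s=status.observe()
np.savez("w3.npz",**p,e=s['eef_pos'],r=s['ee_rot']);print(s['eef_pos'],s['ee_rot'],s['qpos'].round(3))
cv2.imwrite("pics/w3.png",im);u,v=map(int,proj(p,(557,-209,142)));print(u,v)
x0,y0=u-75,max(v-75,0);print(x0,y0)
a=crop(im,x0,y0,x0+150,y0+110,5)*1.
cv2.imwrite("pics/w3c.png",np.clip(a*1.2,0,255).astype('uint8'))
E
```

```text
t: 4.67
eef_pos: [539.5, -75.2, 205.9]
ee_rot: [2.061, 2.37, -0.0]
force: [0.3, 0.1, 0.2]
gripper_width: 60.3
grasp_force: 29.8
[540.0547768  -76.66310452 205.86624491] [ 2.06341215e+00  2.36767198e+00 -3.41363984e-04] [-2.670e-01  2.970e-01  1.650e+00 -1.000e-03  1.194e+00 -4.040e-01]
316 338
241 263
```

View pics/w3c.png

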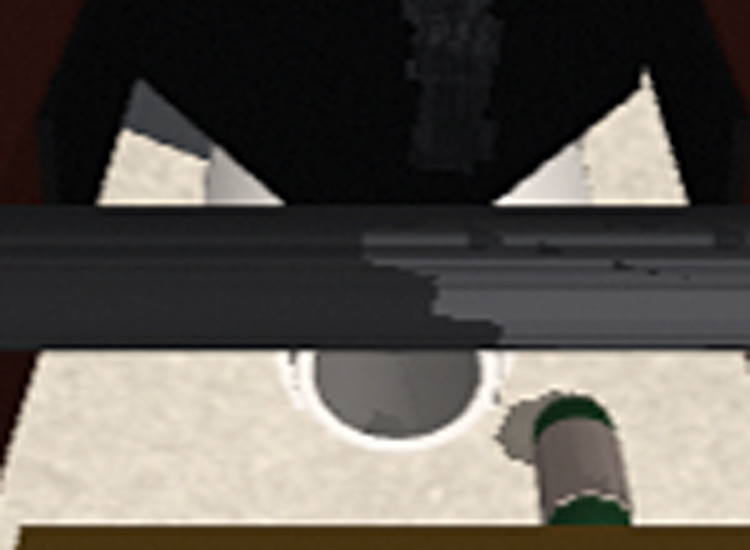

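The rim's lower half is at about crop (398,380), but the gripper rod hides the rest. Image-down is away from the jar's clear side, so I'll go past the stand and look back.

```bash
python3 -m pendant '[{"x":-4,"y":0,"z":0,"rx":0,"ry":0,"rz":0,"gripper":40},{"x":-8,"y":0,"z":0,"rx":0,"ry":0,"rz":0,"gripper":40},{"x":-12,"y":0,"z":0,"rx":0,"ry":0,"rz":0,"gripper":40},{"x":-16,"y":0,"z":0,"rx":0,"ry":0,"rz":0,"gripper":40},{"x":-20,"y":0,"z":0,"rx":0,"ry":0,"rz":0,"gripper":40},{"x":-22,"y":0,"z":0,"rx":0,"ry":0,"rz":0,"gripper":40},{"x":-22,"y":0,"z":0,"rx":0,"ry":0,"rz":0,"gripper":40},{"x":-22,"y":0,"z":0,"rx":0,"ry":0,"rz":0,"gripper":40}]'
python3 - <<'E'
from h import *
p=cams.camera_params("wrist");im=cams.grab_frame("wrist")[:,:,::-1];s=status.observe()
np.savez("w4.npz",**p,e=s['eef_pos'],r=s['ee_rot']);print(s['eef_pos'],s['ee_rot'],s['joint_velocities'].round(3))
cv2.imwrite("pics/w4.png",im);u,v=map(int,proj(p,(560,-209,142)));print(u,v,proj(p,s['eef_pos']+[0,0,18]))
x0,y0=u-75,max(v-60,0);print(x0,y0)
cv2.imwrite("pics/w4c.png",np.clip(crop(im,x0,y0,x0+160,y0+120,5)*.9,0,255).astype('uint8'))
E
```

```text
t: 5.43
eef_pos: [569.3, -296.4, 205.2]
ee_rot: [-2.068, -2.364, 0.0]
force: [-0.2, 1.0, -0.7]
gripper_width: 60.1
grasp_force: 29.8
[ 569.07870803 -294.81175536  205.22043128] [-2.06622122e+00 -2.36498889e+00 -2.18504034e-04] [ 0.029 -0.014  0.023  0.003  0.002 -0.   ]
320 105 (np.float64(317.2057524786898), np.float64(258.761631319324))
245 45
```

View pics/w4c.png

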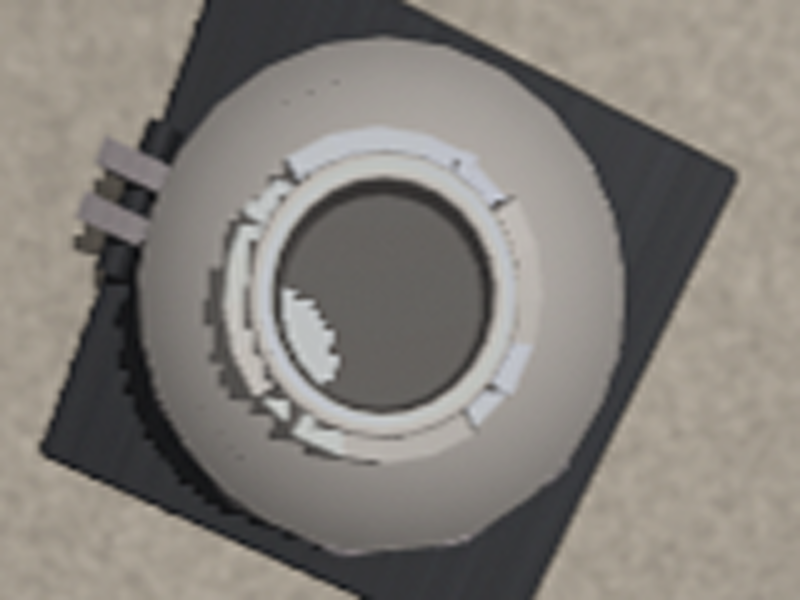

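The rim and the opening are both centred at about crop (385.5,295.5), which is pixel (321.6,103.6). Ribs and openings are visible around the neck. Next I'll measure the held cap in the same image.

```bash
python3 - <<'E'
from h import *
p=dict(np.load("w4.npz"));im=cv2.imread("pics/w4.png")
print("mouth",ray(p,321.6,103.6,142))
# plate corners check from crop (737,178),(42,452) z=12
for c in((737,178),(42,452)):print(ray(p,(c[0]+.5)/5-.5+245,(c[1]+.5)/5-.5+45,12))
a=crop(im,245,180,395,310,5).astype(float);a=255*(a/255)**.4
cv2.imwrite("pics/w4d.png",cv2.resize(a.astype('uint8')[:600],None,fx=1,fy=1))
E
```

```text
mouth [ 560.52856391 -207.23124593  142.        ]
[ 640.13215285 -165.63186391   12.        ]
[ 481.28783522 -250.5730948    12.        ]
```

View pics/w4d.png

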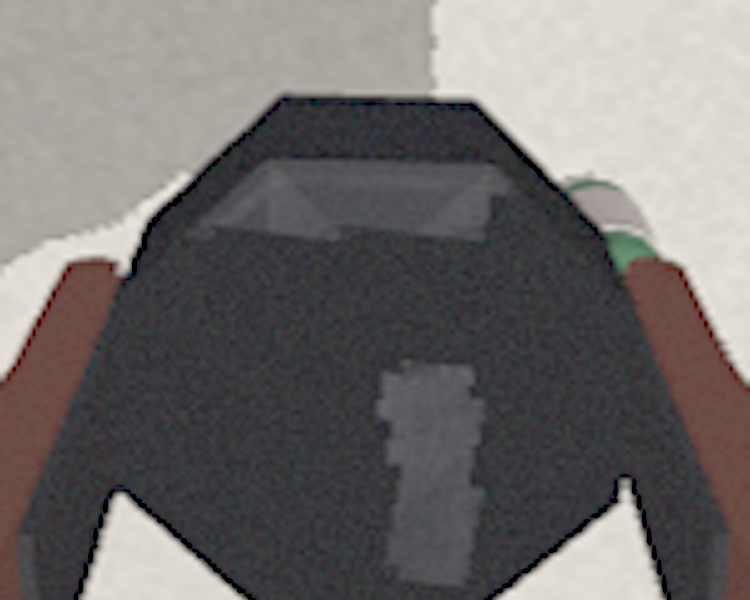

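The held cap shows its +x side flat: lower edge centre at crop (379,100), upper edge centre at (385,163). I'll work out its axis from these.

```bash
python3 - <<'E'
from h import *
from scipy.spatial.transform import Rotation as R
w=dict(np.load("w4.npz"));e=w['e'];M=R.from_rotvec(w['r']).as_matrix();tx,ty=M[:2,0],M[:2,1]
for (u,v,z,n) in((285,97,198.7,'bl'),(473,103,198.7,'br'),(265,163,223.7,'tl'),(505,163,223.7,'tr')):
    P=ray(w,(u+.5)/5-.5+245,(v+.5)/5-.5+180,z);d=P[:2]-e[:2];print(n,tx@d,ty@d)
m=ray(w,321.6,103.6,142)[:2]-e[:2];print("mouth in tool",tx@m,ty@m,e)
E
```

```text
bl 28.82396866263953 -9.913937524098513
br 27.97418049052723 13.950891894442915
tl 28.883668164927787 -10.630437013064052
tr 28.82346385996112 15.676892759437557
mouth in tool 87.9355484648213 3.2837908826389794 [ 569.07870803 -294.81175536  205.22043128]
```

```bash
python3 -m pendant '[{"x":4,"y":0.06,"z":0,"rx":0,"ry":0,"rz":0,"gripper":40},{"x":7.5,"y":0.06,"z":0,"rx":0,"ry":0,"rz":0,"gripper":40},{"x":8.92,"y":0.06,"z":1,"rx":0,"ry":0,"rz":0,"gripper":40},{"x":8.92,"y":0.06,"z":3,"rx":0,"ry":0,"rz":0,"gripper":40},{"x":8.92,"y":0.06,"z":4.6,"rx":0,"ry":0,"rz":0,"gripper":40},{"x":8.92,"y":0.06,"z":5,"rx":0,"ry":0,"rz":0,"gripper":40},{"x":8.92,"y":0.06,"z":5,"rx":0,"ry":0,"rz":0,"gripper":40}]' && python3 -m pendant '[{"x":0,"y":0,"z":0.2,"rx":0,"ry":0,"rz":0,"gripper":40},{"x":0,"y":0,"z":0.4,"rx":0,"ry":0,"rz":0,"gripper":40},{"x":0,"y":0,"z":0.6,"rx":0,"ry":0,"rz":0,"gripper":40},{"x":0,"y":0,"z":0.7,"rx":0,"ry":0,"rz":0,"gripper":40},{"x":0,"y":0,"z":0.7,"rx":0,"ry":0,"rz":0,"gripper":40}]'
python3 - <<'E'
from h import *
s=status.observe();print(s['eef_pos'],s['ee_rot'],s['force'],s['wrist_torque'],s['qpos'])
E
```

```text
t: 6.07
eef_pos: [556.8, -204.0, 154.6]
ee_rot: [-2.061, -2.367, 0.001]
force: [-0.1, 0.1, -0.7]
gripper_width: 60.0
grasp_force: 29.8
t: 6.48
eef_pos: [558.2, -206.0, 148.8]
ee_rot: [2.065, 2.367, -0.0]
force: [0.4, 0.5, -0.9]
gripper_width: 59.9
grasp_force: 29.8
[ 558.15754106 -205.97643087  148.82745341] [ 2.06485327e+00  2.36731004e+00 -4.99445327e-05] [ 0.41010541  0.48179081 -0.94637186] [-0.0850806   0.05875464  0.02819969] [-4.69528185e-01  4.25242528e-01  1.60546587e+00 -1.14058617e-04
  1.11060990e+00 -6.05748956e-01]
```

```bash
python3 -m pendant '[{"x":0,"y":0,"z":0.1,"rx":0,"ry":0,"rz":0,"gripper":40},{"x":0,"y":0,"z":0.2,"rx":0,"ry":0,"rz":0,"gripper":40},{"x":0,"y":0,"z":0.2,"rx":0,"ry":0,"rz":0,"gripper":40}]'; python3 -m pendant '[{"x":0,"y":0,"z":0.1,"rx":0,"ry":0,"rz":0,"gripper":40},{"x":0,"y":0,"z":0.2,"rx":0,"ry":0,"rz":0,"gripper":40},{"x":0,"y":0,"z":0.2,"rx":0,"ry":0,"rz":0,"gripper":40}]'
```

```text
t: 6.73
eef_pos: [558.1, -205.8, 146.6]
ee_rot: [-2.065, -2.368, 0.0]
force: [0.5, 0.4, -0.2]
gripper_width: 59.7
grasp_force: 29.8
t: 6.98
eef_pos: [558.6, -206.2, 144.8]
ee_rot: [2.064, 2.367, -0.0]
force: [2.1, -1.7, -0.5]
gripper_width: 59.9
grasp_force: 29.8
```

```bash
python3 -m pendant '[{"x":-0.05,"y":0.08,"z":0.1,"rx":0,"ry":0,"rz":0,"gripper":40},{"x":-0.05,"y":0.08,"z":0.2,"rx":0,"ry":0,"rz":0,"gripper":40},{"x":-0.05,"y":0.08,"z":0.2,"rx":0,"ry":0,"rz":0,"gripper":40}]'; python3 -m pendant '[{"x":0,"y":0,"z":0.1,"rx":0,"ry":0,"rz":0,"gripper":40},{"x":0,"y":0,"z":0.1,"rx":0,"ry":0,"rz":0,"gripper":40}]'
```

```text
t: 7.23
eef_pos: [558.9, -206.5, 142.7]
ee_rot: [2.064, 2.368, -0.001]
force: [-0.3, -1.7, 1.7]
gripper_width: 60.2
grasp_force: 29.8
t: 7.4
eef_pos: [559.0, -206.5, 142.2]
ee_rot: [2.064, 2.368, -0.001]
force: [-1.6, -2.4, 5.1]
gripper_width: 60.1
grasp_force: 29.8
```

```bash
python3 -m pendant '[{"x":0,"y":0,"z":0,"rx":0,"ry":0,"rz":-4,"gripper":40},{"x":0,"y":0,"z":0,"rx":0,"ry":0,"rz":-8,"gripper":40},{"x":0,"y":0,"z":0,"rx":0,"ry":0,"rz":-12,"gripper":40},{"x":0,"y":0,"z":0,"rx":0,"ry":0,"rz":-12,"gripper":40}]'; python3 -c "
from rig import status;s=status.observe();print(s['wrist_torque'],s['qpos'][5])"
```

```text
t: 7.73
eef_pos: [558.5, -205.9, 142.1]
ee_rot: [-1.801, -2.573, 0.0]
force: [-3.1, -0.1, 6.7]
gripper_width: 60.2
grasp_force: 29.8
[-0.04620638  0.3462003   0.06449607] -0.8188681451445109
```

```bash
python3 -m pendant '[{"x":0,"y":0,"z":0,"rx":0,"ry":0,"rz":-5,"gripper":40},{"x":0,"y":0,"z":0,"rx":0,"ry":0,"rz":-10,"gripper":40},{"x":0,"y":0,"z":0,"rx":0,"ry":0,"rz":-15,"gripper":40},{"x":0,"y":0,"z":0,"rx":0,"ry":0,"rz":-15,"gripper":40}]'; python3 -m pendant '[{"x":0,"y":0,"z":0,"rx":0,"ry":0,"rz":-5,"gripper":40},{"x":0,"y":0,"z":0,"rx":0,"ry":0,"rz":-10,"gripper":40},{"x":0,"y":0,"z":0,"rx":0,"ry":0,"rz":-15,"gripper":40},{"x":0,"y":0,"z":0,"rx":0,"ry":0,"rz":-15,"gripper":40}]'
```

```text
t: 8.07
eef_pos: [558.7, -206.6, 141.8]
ee_rot: [1.451, 2.787, -0.001]
force: [-1.7, -2.9, 0.7]
gripper_width: 60.3
grasp_force: 29.8
t: 8.4
eef_pos: [558.4, -206.7, 141.3]
ee_rot: [-1.078, -2.95, 0.002]
force: [-0.8, -3.9, -1.3]
gripper_width: 60.2
grasp_force: 29.8
```

The vertical force is gone, so the lugs may be over the openings. Pressing down gently.

```bash
python3 -m pendant '[{"x":0,"y":0,"z":0.1,"rx":0,"ry":0,"rz":0,"gripper":40},{"x":0,"y":0,"z":0.15,"rx":0,"ry":0,"rz":0,"gripper":40},{"x":0,"y":0,"z":0.15,"rx":0,"ry":0,"rz":0,"gripper":40}]'; python3 -m pendant '[{"x":0,"y":0,"z":0.1,"rx":0,"ry":0,"rz":0,"gripper":40},{"x":0,"y":0,"z":0.15,"rx":0,"ry":0,"rz":0,"gripper":40},{"x":0,"y":0,"z":0.15,"rx":0,"ry":0,"rz":0,"gripper":40}]'; python3 -c "
from rig import status;s=status.observe();print(s['wrist_torque'],s['qpos'][5])"
```

```text
t: 8.65
eef_pos: [559.3, -206.6, 140.4]
ee_rot: [1.082, 2.948, -0.001]
force: [-0.9, -4.6, 1.1]
gripper_width: 60.1
grasp_force: 29.8
t: 8.9
eef_pos: [559.3, -206.7, 139.9]
ee_rot: [1.08, 2.949, -0.001]
force: [-4.1, -4.4, 9.1]
gripper_width: 59.9
grasp_force: 29.8
[-0.79142892  0.61314482  0.01220217] -1.3373439940019933
```

```bash
python3 -m pendant '[{"x":0,"y":-0.05,"z":0,"rx":0,"ry":0,"rz":-5,"gripper":40},{"x":0,"y":-0.05,"z":0,"rx":0,"ry":0,"rz":-10,"gripper":40},{"x":0,"y":-0.05,"z":0,"rx":0,"ry":0,"rz":-10,"gripper":40}]'; python3 -m pendant '[{"x":0,"y":0,"z":0,"rx":0,"ry":0,"rz":-5,"gripper":40},{"x":0,"y":0,"z":0,"rx":0,"ry":0,"rz":-10,"gripper":40},{"x":0,"y":0,"z":0,"rx":0,"ry":0,"rz":-10,"gripper":40}]'; python3 -c "
from rig import status;s=status.observe();print(s['wrist_torque'],s['qpos'][5])"
```

```text
t: 9.15
eef_pos: [560.0, -206.9, 140.6]
ee_rot: [0.812, 3.031, -0.0]
force: [-2.0, -2.0, 11.4]
gripper_width: 60.0
grasp_force: 29.8
t: 9.4
eef_pos: [560.2, -206.8, 141.4]
ee_rot: [0.545, 3.09, -0.001]
force: [-3.2, -0.2, 17.3]
gripper_width: 59.8
grasp_force: 29.8
[-0.21143153  0.43370207  0.0514953 ] -1.6918532574079916
```

It's climbing the thread as expected. Continuing backwards while easing up.

```bash
python3 -m pendant '[{"x":0,"y":0,"z":-0.03,"rx":0,"ry":0,"rz":-5,"gripper":40},{"x":0,"y":0,"z":-0.06,"rx":0,"ry":0,"rz":-10,"gripper":40},{"x":0,"y":0,"z":-0.1,"rx":0,"ry":0,"rz":-15,"gripper":40},{"x":0,"y":0,"z":-0.1,"rx":0,"ry":0,"rz":-15,"gripper":40}]'; python3 -m pendant '[{"x":0,"y":0,"z":-0.02,"rx":0,"ry":0,"rz":-5,"gripper":40},{"x":0,"y":0,"z":-0.04,"rx":0,"ry":0,"rz":-10,"gripper":40},{"x":0,"y":0,"z":-0.04,"rx":0,"ry":0,"rz":-10,"gripper":40}]'; python3 -c "
from rig import status;s=status.observe();print(s['wrist_torque'],s['qpos'][5])"
```

```text
t: 9.73
eef_pos: [560.6, -206.8, 142.6]
ee_rot: [0.137, 3.134, -0.002]
force: [-2.5, -0.8, 17.6]
gripper_width: 60.0
grasp_force: 29.7
t: 9.98
eef_pos: [559.9, -205.7, 142.0]
ee_rot: [-0.137, 3.136, 0.001]
force: [-0.6, 0.8, 11.4]
gripper_width: 60.1
grasp_force: 29.9
[0.11216673 0.27287731 0.0123821 ] -2.1281242183390874
```

```bash
python3 -m pendant '[{"x":0,"y":0,"z":0,"rx":0,"ry":0,"rz":-4,"gripper":40},{"x":0,"y":0,"z":0,"rx":0,"ry":0,"rz":-8,"gripper":40},{"x":0,"y":0,"z":0,"rx":0,"ry":0,"rz":-8,"gripper":40}]'; python3 -c "
from rig import status;s=status.observe();print(s['eef_pos'],s['force'],s['wrist_torque'],s['qpos'][5])"
```

```text
t: 10.23
eef_pos: [559.5, -206.7, 140.8]
ee_rot: [-0.352, 3.12, -0.001]
force: [-0.7, -3.3, 2.8]
gripper_width: 59.9
grasp_force: 29.9
[ 559.54906664 -206.65975564  140.83370809] [-0.67414718 -3.26547751  2.81651127] [-0.61597242 -0.04275088 -0.21244512] -2.265605681637368
```

The force has dropped, so it's over the opening. Pushing down gently in small steps.

```bash
python3 -m pendant '[{"x":0,"y":0,"z":0.1,"rx":0,"ry":0,"rz":0,"gripper":40},{"x":0,"y":0,"z":0.2,"rx":0,"ry":0,"rz":0,"gripper":40},{"x":0,"y":0,"z":0.2,"rx":0,"ry":0,"rz":0,"gripper":40}]'; python3 -m pendant '[{"x":0,"y":0,"z":0.1,"rx":0,"ry":0,"rz":0,"gripper":40},{"x":0,"y":0,"z":0.1,"rx":0,"ry":0,"rz":0,"gripper":40}]';  python3 -c "
from rig import status;s=status.observe();print(s['eef_pos'],s['force'],s['wrist_torque'],s['qpos'][5])"
```

```text
t: 10.48
eef_pos: [559.5, -206.8, 138.1]
ee_rot: [-0.348, 3.121, -0.001]
force: [1.5, -4.6, 2.4]
gripper_width: 60.1
grasp_force: 29.9
t: 10.65
eef_pos: [559.5, -206.9, 137.1]
ee_rot: [-0.349, 3.121, -0.001]
force: [3.1, -4.8, 2.1]
gripper_width: 60.0
grasp_force: 29.9
[ 559.45367992 -206.87976798  137.06975664] [ 3.08044336 -4.82832654  2.08003422] [-0.79504317 -0.55955059 -0.15174892] -2.2638804608037875
```

```bash
python3 -m pendant '[{"x":-0.03,"y":-0.06,"z":0.1,"rx":0,"ry":0,"rz":0,"gripper":40},{"x":-0.03,"y":-0.06,"z":0.15,"rx":0,"ry":0,"rz":0,"gripper":40},{"x":-0.03,"y":-0.06,"z":0.15,"rx":0,"ry":0,"rz":0,"gripper":40}]'; python3 -m pendant '[{"x":0,"y":0,"z":0.1,"rx":0,"ry":0,"rz":0,"gripper":40},{"x":0,"y":0,"z":0.15,"rx":0,"ry":0,"rz":0,"gripper":40},{"x":0,"y":0,"z":0.15,"rx":0,"ry":0,"rz":0,"gripper":40}]';  python3 -c "
from rig import status;s=status.observe();print(s['eef_pos'],s['force'],s['wrist_torque'],s['qpos'][5])"
```

```text
t: 10.9
eef_pos: [559.4, -207.0, 135.4]
ee_rot: [-0.35, 3.121, -0.0]
force: [3.2, -3.3, 1.8]
gripper_width: 59.9
grasp_force: 29.9
t: 11.15
eef_pos: [559.4, -207.0, 134.3]
ee_rot: [-0.351, 3.121, -0.0]
force: [2.0, -3.0, 4.7]
gripper_width: 60.1
grasp_force: 29.9
[ 559.43324864 -207.01900321  134.3294125 ] [ 2.02516362 -3.04816695  4.6708036 ] [-0.49975592 -0.50055408 -0.1343174 ] -2.264984595343674
```

Clicked: cap origin is about 127.8 mm up. Turning forwards and following the thread down.

```bash
python3 -m pendant '[{"x":0,"y":0,"z":0.03,"rx":0,"ry":0,"rz":5,"gripper":40},{"x":0,"y":0,"z":0.06,"rx":0,"ry":0,"rz":10,"gripper":40},{"x":0,"y":0,"z":0.1,"rx":0,"ry":0,"rz":15,"gripper":40},{"x":0,"y":0,"z":0.1,"rx":0,"ry":0,"rz":15,"gripper":40}]'; python3 -c "
from rig import status;s=status.observe();print(s['wrist_torque'],s['qpos'][5])"; python3 -m pendant '[{"x":0,"y":0,"z":0.03,"rx":0,"ry":0,"rz":5,"gripper":40},{"x":0,"y":0,"z":0.06,"rx":0,"ry":0,"rz":10,"gripper":40},{"x":0,"y":0,"z":0.1,"rx":0,"ry":0,"rz":15,"gripper":40},{"x":0,"y":0,"z":0.1,"rx":0,"ry":0,"rz":15,"gripper":40}]'; python3 -c "
from rig import status;s=status.observe();print(s['wrist_torque'],s['qpos'][5])"
```

```text
t: 11.48
eef_pos: [559.5, -206.5, 134.0]
ee_rot: [0.067, 3.14, 0.001]
force: [1.5, -0.6, 9.1]
gripper_width: 60.7
grasp_force: 29.9
[-0.11622026 -0.33360992 -0.10352957] -1.9986806006728537
t: 11.82
eef_pos: [559.8, -206.4, 132.8]
ee_rot: [0.476, 3.104, 0.001]
force: [2.1, -0.9, 8.5]
gripper_width: 59.8
grasp_force: 29.9
[-0.17929443 -0.51018797 -0.11884643] -1.7368766444805668
```

Descending as expected with low force. Continuing.

```bash
python3 -m pendant '[{"x":0,"y":0,"z":0.03,"rx":0,"ry":0,"rz":5,"gripper":40},{"x":0,"y":0,"z":0.06,"rx":0,"ry":0,"rz":10,"gripper":40},{"x":0,"y":0,"z":0.1,"rx":0,"ry":0,"rz":15,"gripper":40},{"x":0,"y":0,"z":0.1,"rx":0,"ry":0,"rz":15,"gripper":40}]'; python3 -c "
from rig import status;s=status.observe();print(s['wrist_torque'],s['qpos'][5])"; python3 -m pendant '[{"x":0,"y":0,"z":0.03,"rx":0,"ry":0,"rz":4,"gripper":40},{"x":0,"y":0,"z":0.06,"rx":0,"ry":0,"rz":8,"gripper":40},{"x":0,"y":0,"z":0.08,"rx":0,"ry":0,"rz":12,"gripper":40},{"x":0,"y":0,"z":0.08,"rx":0,"ry":0,"rz":12,"gripper":40}]'; python3 -c "
from rig import status;s=status.observe();print(s['wrist_torque'],s['qpos'][5])"
```

```text
t: 12.15
eef_pos: [559.8, -206.8, 131.6]
ee_rot: [0.877, 3.015, 0.001]
force: [1.7, -2.1, 5.4]
gripper_width: 60.1
grasp_force: 29.9
[-0.4576141  -0.61102325 -0.0405829 ] -1.475095859226732
t: 12.48
eef_pos: [559.6, -207.0, 130.6]
ee_rot: [1.184, 2.909, 0.0]
force: [3.5, -2.6, 6.4]
gripper_width: 59.9
grasp_force: 29.8
[-0.50663159 -0.6232392  -0.02180502] -1.2678589986770887
```

```bash
for i in 1 ; do python3 -m pendant '[{"x":0,"y":0,"z":0.02,"rx":0,"ry":0,"rz":3,"gripper":40},{"x":0,"y":0,"z":0.04,"rx":0,"ry":0,"rz":6,"gripper":40},{"x":0,"y":0,"z":0.04,"rx":0,"ry":0,"rz":6,"gripper":40}]'; python3 -c "
from rig import status;s=status.observe();print(s['wrist_torque'],s['qpos'][5])"; done; python3 -m pendant '[{"x":0,"y":0,"z":0.01,"rx":0,"ry":0,"rz":3,"gripper":40},{"x":0,"y":0,"z":0.03,"rx":0,"ry":0,"rz":6,"gripper":40},{"x":0,"y":0,"z":0.03,"rx":0,"ry":0,"rz":6,"gripper":40}]'; python3 -c "
from rig import status;s=status.observe();print(s['wrist_torque'],s['qpos'][5])"
```

```text
t: 12.73
eef_pos: [559.2, -207.0, 130.1]
ee_rot: [1.332, 2.845, -0.0]
force: [2.4, -2.5, 5.4]
gripper_width: 59.9
grasp_force: 29.9
[-0.54350095 -0.46235399 -0.02660238] -1.1655624703443777
t: 12.98
eef_pos: [558.9, -206.8, 129.8]
ee_rot: [-1.479, -2.771, -0.0]
force: [2.4, -1.5, 5.6]
gripper_width: 60.1
grasp_force: 29.9
[-0.40447603 -0.32912202 -0.07104201] -1.0609497642557981
```

```bash
python3 -m pendant '[{"x":0,"y":0,"z":0.01,"rx":0,"ry":0,"rz":2,"gripper":40},{"x":0,"y":0,"z":0.02,"rx":0,"ry":0,"rz":4,"gripper":40},{"x":0,"y":0,"z":0.02,"rx":0,"ry":0,"rz":4,"gripper":40}]'; python3 -c "
from rig import status;s=status.observe();print(s['wrist_torque'],s['qpos'][5])"; python3 -m pendant '[{"x":0,"y":0,"z":0,"rx":0,"ry":0,"rz":2,"gripper":40},{"x":0,"y":0,"z":0,"rx":0,"ry":0,"rz":4,"gripper":40},{"x":0,"y":0,"z":0,"rx":0,"ry":0,"rz":4,"gripper":40}]'; python3 -c "
from rig import status;s=status.observe();print(s['wrist_torque'],s['qpos'][5])"
```

```text
t: 13.23
eef_pos: [559.0, -207.0, 129.8]
ee_rot: [1.572, 2.72, -0.001]
force: [1.5, -2.7, 7.0]
gripper_width: 60.0
grasp_force: 29.8
[-0.5382134  -0.2716615   0.25812956] -0.9924967568220155
t: 13.48
eef_pos: [559.3, -207.9, 129.8]
ee_rot: [1.664, 2.663, -0.003]
force: [2.9, -4.9, 5.3]
gripper_width: 60.1
grasp_force: 29.6
[-1.00077097 -0.35093574  0.68204235] -0.9236137742627029
```

The torque has risen to 0.68 Nm at 123.3 mm after about 75°, so it's against the stop. Relaxing and releasing.

```bash
python3 -m pendant '[{"x":0,"y":0,"z":-0.03,"rx":0,"ry":0,"rz":-2,"gripper":40},{"x":0,"y":0,"z":-0.05,"rx":0,"ry":0,"rz":-3,"gripper":40},{"x":0,"y":0,"z":-0.05,"rx":0,"ry":0,"rz":-3,"gripper":60},{"x":0,"y":0,"z":-0.05,"rx":0,"ry":0,"rz":-3,"gripper":80},{"x":0,"y":0,"z":-0.05,"rx":0,"ry":0,"rz":-3,"gripper":100},{"x":0,"y":0,"z":-0.05,"rx":0,"ry":0,"rz":-3,"gripper":100},{"x":0,"y":0,"z":-0.05,"rx":0,"ry":0,"rz":-3,"gripper":100},{"x":0,"y":0,"z":-0.05,"rx":0,"ry":0,"rz":-3,"gripper":100}]'; python3 -m pendant '[{"x":0,"y":0,"z":-0.5,"rx":0,"ry":0,"rz":0,"gripper":100},{"x":0,"y":0,"z":-1.5,"rx":0,"ry":0,"rz":0,"gripper":100},{"x":0,"y":0,"z":-3,"rx":0,"ry":0,"rz":0,"gripper":100},{"x":0,"y":0,"z":-5,"rx":0,"ry":0,"rz":0,"gripper":100},{"x":0,"y":0,"z":-8,"rx":0,"ry":0,"rz":0,"gripper":100},{"x":-3,"y":0,"z":-9,"rx":0,"ry":0,"rz":0,"gripper":100},{"x":-6,"y":0,"z":-9,"rx":0,"ry":0,"rz":0,"gripper":100},{"x":-6,"y":0,"z":-9,"rx":0,"ry":0,"rz":0,"gripper":100}]'
python3 - <<'E'
from h import *
p=cams.camera_params("wrist");im=cams.grab_frame("wrist")[:,:,::-1]
u,v=map(int,proj(p,(560,-207,148)));print(u,v)
y0=max(v-60,0);x0=u-80;np.savez("w5.npz",**p);cv2.imwrite("pics/w5.png",im);print(x0,y0,status.observe()['force'])
a=crop(im,x0,y0,x0+160,y0+120,5)/255.;cv2.imwrite("pics/w5c.png",(255*np.clip(a,0,1)**.7).astype('uint8'))
E
```

```text
t: 14.15
eef_pos: [558.3, -206.4, 129.3]
ee_rot: [-1.598, -2.703, -0.0]
force: [-0.3, -0.7, 0.1]
gripper_width: 86.9
grasp_force: 0.0
t: 14.82
eef_pos: [591.5, -264.6, 222.8]
ee_rot: [1.596, 2.696, -0.002]
force: [0.1, 0.1, -0.3]
gripper_width: 87.9
grasp_force: 0.0
317 133
237 73 [-0.6836867   0.47970804 -0.9127517 ]
```

View pics/w5c.png

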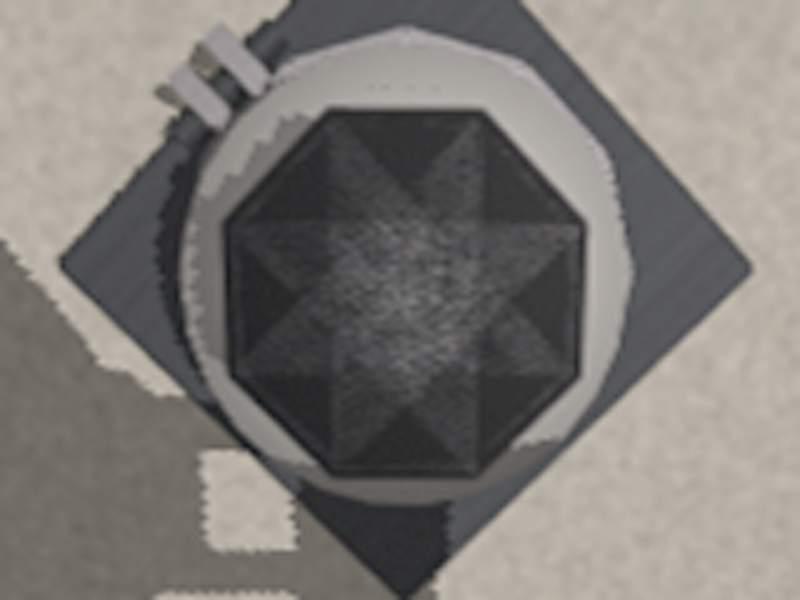

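The cap sits level and centred on the jar. The drop from click to stop was 4.5 mm and the torque rose at the stop, so handing in.

```bash
python3 -c "
from rig import workorder;print(workorder.hand_in())"
```

```text
the job is handed in; nothing more can be done
None
```

The black cap is on the white jar, clicked off the thread starts, screwed forwards to its stop and released; the job is handed in, but no pass/fail result came back.

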